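Show a plaster medallion to the inspection camera

ROBOT

A 7-joint arm with a two-finger parallel gripper is mounted at the origin on the work surface. World frame = base frame: x ahead of the robot, y to its left, z up, the work surface at z = 0. Lengths are in m, angles in rad, forces in N, time in s.
With the tool pointing down it reaches from about 0.425 to 0.875 m from the base axis. Payload 4.7 kg.
Tool frame: the origin (TCP) lies between the finger pads; the fingertips stand 19 mm ahead of it and the grasp point (between the pads) is the TCP; z points along the fingers, y is the line along which they close (so a half turn about z gives the same grasp; the last joint's range is limited). The gripper opens to 87 mm and grips with 3 to 60 N. Pads are 19 mm wide; open, the fingers measure 117 mm over their backs; the gripper's body (75 mm by 190 mm) begins 51 mm behind the grasp point.
Start: joints at [-1.123, 0.321, -0.07, 1.45, 0.023, 1.371, -0.057], TCP at [0.273, 0.59, 0.242] pointing down, gripper open.
Joint ranges: [-2.86, 2.86], [-0.3, 2.09], [-1.38, 1.24], [0.06, 2.45], [-1.56, 4.7], [0.09, 2.05], [-2.69, 2.69]. Speed limits (rad/s): [2.57, 2.57, 3.14, 3.14, 3.14, 3.14, 3.14].

INTERFACE

Orientations are given as [roll, pitch, yaw] about the fixed x, y, z axes, in that order (R = Rz(yaw) Ry(pitch) Rx(roll)).
In Python, from rig import env, read_camera, models gives the robot as it stands. The module is installed in compiled form; this text tells all that it offers.
- The arm moves only by the tool play_rows, never from a script. Its argument "deltas" is a list of rows, each a list of 7 numbers: the turn, a rotation vector about the world's x, y, z each as a share of pi/2 rad, from -1 to 1, then the shift along the world's x, y, z each as a share of 10 cm, from -1 to 1, then the opening, from -1 (shut) to 1 (fully open). A call has 1 to 8 rows; each row is the pose to reach, as a shift and turn from the pose commanded when the call began; what a row does not reach only later rows make up. A row lasts 1/8 s, in which the tool goes at most 62.5 mm and 10.7 degrees, less where a joint would pass 70% of its speed; a pose out of reach is approached as far as the arm can. A call with a number of a shift or a turn outside -1 to 1 is refused whole. A call with a gripper value outside its range is refused whole. The fingers move at their own pace and stop on an object; "squeeze" is the grip in N (left out, the last holds). Time passes only in rows, so rows that repeat a pose let the fingers close. It gives the time, the measured TCP pose, the force, the opening and the grip force at its end, in the units of the state.
- env.sense(): the state, without advancing time (a new reading comes with each control period).
- read_camera(name): name is "scene" or "top" or "wrist"; returns a dict with "img" (420x560x3 uint8, red, green, blue), "fx", "fy", "cx", "cy" (pixels), "pose" (4x4, takes a point from camera to world coordinates); the wrist camera has in their place "tool_from_camera" (4x4, takes a point from camera to tool coordinates, whose origin is the TCP and whose axes are the flange's). Camera axes: x right, y down, z forward; pixel columns grow to the right and rows downward; lengths in m; the calibration is good to about 2 mm. The wrist camera is an equidistant fisheye: a pixel r from the principal point sees the ray r / f radians off the axis. A picture is of the moment at which its call begins: read the wrist's pose just before it. There is no depth.
- env.hand_in(): hands the job in; it is judged then, once.
Trained networks look in a picture, given as the dict that the camera call returned (one of the last four; its "shot" number tells which), for a name from the list of things; names that differ only in an ending like _2 or _b are one class to them, and where a whole thing is asked for, a point or a joint stands for the part that bears it (a point fixed in the world has none). Each returns a list of dicts, best first, with "confidence" (0 to 1); they miss things now and then, are a little off and sometimes report something else, mostly with a low value. They report only what shows in the picture. A call takes as long as a camera call. They do not tell look-alikes from the thing itself.
- models.look_for(picture, label): "box" ([centre column, centre row, width, height] as shares, 0 to 1, of the picture: columns of its width, rows of its height, round what is visible of it).
The state is a dict: "time_s": time; "joint_positions": joint angles; "joint_velocities": joint speeds; "joint_torque": joint torques, N m; "tcp_pos": TCP position; "orientation": TCP orientation; "wrist_force": force on the tool from outside, world axes, zero at the start; "moment": the same for the moment, N m; "finger_gap": finger opening in m; "finger_force": force on a finger pad.
Only numpy, scipy, OpenCV 4.12 (cv2) and the standard library are available. Lean on these libraries where they do the work, as an engineer would, in place of code of your own. Each camera call takes 0.05 s, during which the arm holds its last target. There are 200 camera calls.

TASK

First take the grey backdrop board out of its slotted stand and lean it on the wooden back rest, on the side that faces the inspection camera: lower edge on the table, square to the rest and centred on it, tipped back about 20 degrees, and let go of it. Then pull the round plaster medallion out of the drying rack and hold it up still in the air before the camera, upright, its relief side squarely facing the lens, its centre on the lens axis 160 mm from the lens. Finish while still holding it there: do not put it down or let go, and do not disturb the other plaques, the large model, the brush or the wooden stick.

Things in the scene. Friction and masses are not known exactly. Their poses are not given: they have to be found in the camera images.
- camera: Inspection camera on a fixed stand, at the robot's left: dark base plate 130 x 120 x 16 mm, thin column, black camera body 80 x 70 x 60 mm whose top is 210 mm above the table. Origin: on the table under the camera body. Its lens barrel (52 mm across) points level along the body's -x axis (roughly towards the robot's right, -y of the world); z is up.
- lens (a point): Centre of the front glass of the lens: 70 mm along the camera's -x from its origin, 180 mm above the table. Same axes as the camera.
- view (a point): Empty point in the air where the medallion's centre is to be held: on the lens axis, 160 mm in front of the lens (along the camera's -x), 180 mm above the table. Same axes as the camera.
- rest: Fixed wooden back rest, a block 60 (x) x 130 (y) x 80 mm (high), about 0.46 m from the camera's origin along its line of sight. Origin: centre of its underside on the table. Its -x axis points towards the camera; the upright face for the board is at x = -30 mm. z up.
- stand: Fixed dark wooden stand at the robot's right that holds the board upright: 60 (x) x 120 (y) mm, 38 mm high, with a slot 10 mm wide along its y axis, slot floor 8 mm above the table. Origin: centre of its underside.
- board: Loose plain grey backdrop board, 8 mm thick (x) x 160 mm wide (y) x 160 mm high (z), about 0.18 kg, both sides alike. Origin: centre of its lower edge; z points to the upper edge. It starts upright in the stand's slot, the same yaw as the stand, upper edge 168 mm above the table. Pinch it by the thickness at its upper edge. Its broad side (x axis) roughly faces +y of the world.
- board_top (a point): Centre of the board's upper edge, 160 mm from its origin along its z.
- rack: Fixed light wooden drying rack, 150 (x) x 108 (y) mm, three slots 15 mm wide along its y axis, 50 mm apart along x (at x = -50, 0, 50 mm); slot floor 8 mm above the table, slot walls up to 28 mm, end rims up to 30 mm. Origin: centre of its underside. Its +x axis points away from the robot and to its left.
- medallion: Loose plaster disc 100 mm across, 12 mm thick, about 0.12 kg, on edge in any one of the rack's slots; the only round piece there. Origin: lowest point of its rim, mid thickness; z points to the top of the rim (108 mm above the table at the start). x: normal of the relief side (boat in a ring), at the start along the rack's +x; its back is plain. Pinch it by the thickness at the top.
- medal_center (a point): Centre of the medallion, 50 mm above its origin along its z.
- medal_front (a point): Imaginary point 50 mm out from the medallion's centre along its relief-side normal (its +x).
- plaque_step: Bystander in the rack: loose plaster plaque with square shoulders (stepped top, 44 mm wide above 70 mm), 12 x 80 x 96 mm, on edge in another slot. Origin: centre of its lower edge.
- plaque_rect: Bystander in the rack: loose rectangular plaster plaque, 12 x 70 x 95 mm, on edge in another slot. Origin: centre of its lower edge.
- big_model: Bystander: large round plaster model lying flat near the far edge, 170 mm across, 18 mm thick. Origin: centre of its underside.
- brush: Bystander: brush 170 mm long lying near the far edge.
- wood_stick: Bystander: wooden modelling stick 190 mm long, 10 mm thick, lying on the left, before the camera. Origin: its middle, underside.
Mind the look-alikes: they are no part of the job. Of the things like the rack, leave any that is yellow; of the rest the larger one is meant.

How it is judged:
By the outcome, as a careful person would: the job done as asked, in the order asked, and still so for the second after the job is handed in, while the arm keeps its last pose, push and grip.
It also fails if it takes over 53 s, if anything falls off the work surface, if the arm or the gripper's body presses on something with over 40 N, if the wrist force passes 120 N, or if a joint passes its speed limit or range.

## Working session

There is one attempt and no reset: what is moved stays moved. The work goes in short steps, Python scripts to look and compute and a tool call to move; the robot and the scene stay as the last step left them, time stands still between calls to the robot, and variables do not carry over. Pictures are saved under pics/ and viewed, at most 10 in all, crops included, and the job is handed in when it is done.

Besides the shell and the picture viewer there is one more tool, called as a command line: name --pt "numbers of a row" for each row, then --argument value for the rest. play_rows: Moves the arm, as the interface text tells. Its arguments: {"type":"object","properties":{"deltas":{"type":"array","items":{"type":"array","items":{"type":"number","minimum":-1,"maximum":1}}},"squeeze":{"type":"number"}},"required":["deltas"]}

```bash
mkdir -p pics; ls
python3 - <<'E'
from rig import env, read_camera, models
import cv2, json
s=env.sense(); print({k:s[k] for k in ("time_s","tcp_pos","orientation","finger_gap","wrist_force")})
for n in ("scene","top"):
    p=read_camera(n); cv2.imwrite(f"pics/{n}0.png",p["img"][...,::-1]); print(n,p["fx"],p["fy"],p["cx"],p["cy"],p["pose"])
    for l in ("camera","rest","stand","board","rack","medallion","plaque_step","plaque_rect","big_model","brush","wood_stick"):
        print(l,[( [round(float(a)*b) for a,b in zip(d["box"],(560,420,560,420))],round(d["confidence"],2)) for d in models.look_for(p,l)][:4])
E
```

```text
pics
{'time_s': 0.0, 'tcp_pos': array([0.27302844, 0.5893116 , 0.24046   ]), 'orientation': array([-3.13971285e+00,  9.59858117e-05,  2.70784724e+00]), 'finger_gap': 0.08720163554967723, 'wrist_force': array([-0.08265955, -0.43586179,  1.02753039])}
scene 420.054035177976 420.054035177976 275.45110881147696 204.30002146774387 [[ 0.50290116  0.65426483 -0.5648256   1.25159038]
 [ 0.86431283 -0.37511443  0.33504103 -0.41051643]
 [ 0.00733133 -0.65667854 -0.75413497  1.07536896]
 [ 0.          0.          0.          1.        ]]
camera [([392, 155, 52, 67], 0.9), ([209, 243, 15, 35], 0.52)]
rest [([279, 216, 39, 46], 0.91)]
stand [([145, 285, 32, 41], 0.92), ([197, 248, 58, 43], 0.35)]
board [([255, 309, 65, 60], 0.7), ([139, 269, 33, 81], 0.54), ([350, 260, 59, 14], 0.32)]
rack [([150, 216, 37, 25], 0.9), ([195, 249, 61, 40], 0.6), ([86, 256, 64, 45], 0.59)]
medallion [([209, 241, 11, 33], 0.76)]
plaque_step [([194, 241, 21, 35], 0.76)]
plaque_rect [([179, 234, 12, 42], 0.64)]
big_model [([257, 309, 63, 64], 0.89), ([351, 262, 59, 11], 0.44)]
brush []
wood_stick [([324, 189, 50, 26], 0.44)]
top 477.3652246052252 477.3652246052252 279.9495417488405 216.0473133320099 [[-0.02831734 -0.98816181  0.15077922  0.26123953]
 [-0.99953908  0.02964294  0.0065509  -0.02117119]
 [-0.01094289 -0.15052422 -0.98854576  1.88094122]
 [ 0.          0.          0.          1.        ]]
camera [([145, 224, 46, 32], 0.81)]
rest [([267, 223, 22, 39], 0.78), ([147, 224, 46, 34], 0.67), ([339, 233, 42, 42], 0.42)]
stand [([380, 219, 6, 35], 0.73)]
board [([388, 216, 14, 48], 0.64)]
rack [([417, 265, 45, 46], 0.91), ([339, 232, 43, 42], 0.79), ([361, 281, 31, 28], 0.56), ([339, 229, 18, 17], 0.37)]
medallion [([330, 221, 21, 23], 0.39)]
plaque_step [([339, 230, 17, 23], 0.59)]
plaque_rect [([349, 239, 15, 14], 0.64)]
big_model [([322, 164, 44, 47], 0.72)]
brush [([242, 166, 40, 24], 0.51)]
wood_stick [([216, 238, 19, 35], 0.62)]
```

Run:
```python
import cv2
a=cv2.imread("pics/scene0.png"); b=cv2.imread("pics/top0.png")
cv2.imwrite("pics/scene1.png",cv2.resize(a[100:370,40:440],(800,540),interpolation=cv2.INTER_CUBIC))
cv2.imwrite("pics/top1.png",cv2.resize(b[120:320,100:460],(792,440),interpolation=cv2.INTER_CUBIC))
```

```text
(no output)
```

View pics/scene1.png

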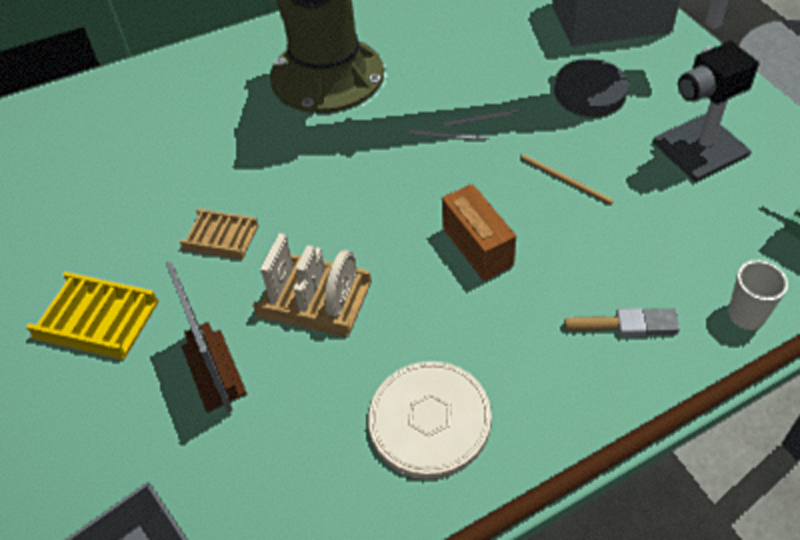

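View pics/top1.png

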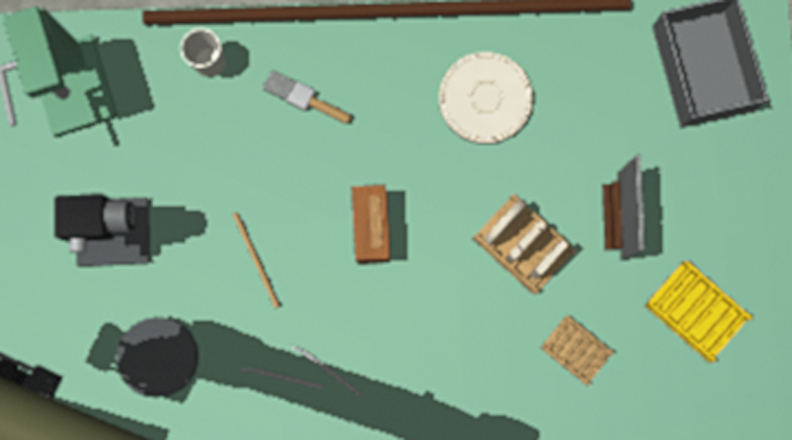

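The scene shows the yellow rack (crop 95,315), a small wooden rack (220,233) and the larger wooden rack with the three plaques (312,300). The round medallion is in the rack's far slot (342,283). The board is in its dark stand (205,345), the rest at (478,235), the camera at (715,100) and the stick at (565,180). The top view agrees.

Possible look-alikes for the medallion, in full scene pixels:
- disc in the rack (211,241)
- shouldered plaque (194,239)
- rectangular plaque (179,234)
- flat big model (255,309)

The disc at (211,241) in the larger non-yellow rack (196,250) is the one meant. Next come rough positions.

```bash
cat > h.py <<'E'
import numpy as np
from scipy.spatial.transform import Rotation as Rn
def ray(p,uv):
    d=np.array([(uv[0]-p["cx"])/p["fx"],(uv[1]-p["cy"])/p["fy"],1.])
    if "tool_from_camera" in p:
        v=d[:2]; r=np.hypot(*v); d=np.array([*(np.sin(r)*v/max(r,1e-9)),np.cos(r)])
    T=p["pose"]; d=T[:3,:3]@d; return T[:3,3],d/np.linalg.norm(d)
def plane(p,uv,z):
    o,d=ray(p,uv); return o+d*(z-o[2])/d[2]
def tri(*obs):
    A=np.zeros((3,3)); b=np.zeros(3)
    for p,uv in obs:
        o,d=ray(p,uv); M=np.eye(3)-np.outer(d,d); A+=M; b+=M@o
    return np.linalg.solve(A,b)
def proj(p,X):
    T=p["pose"]; c=T[:3,:3].T@(np.asarray(X,float)-T[:3,3])
    if "tool_from_camera" in p:
        th=np.arctan2(np.hypot(c[0],c[1]),c[2]); v=c[:2]/max(np.hypot(c[0],c[1]),1e-9)*th
    else: v=c[:2]/c[2]
    return np.array([v[0]*p["fx"]+p["cx"],v[1]*p["fy"]+p["cy"]])
def shot(name):
    from rig import env, read_camera
    s=env.sense(); p=read_camera(name)
    if name=="wrist":
        T=np.eye(4); T[:3,:3]=Rn.from_euler("xyz",s["orientation"]).as_matrix(); T[:3,3]=s["tcp_pos"]
        p["pose"]=T@p["tool_from_camera"]
    return p
E
python3 - <<'E'
from h import *; import cv2,pickle
t=shot("top"); s=shot("scene"); w=shot("wrist")
pickle.dump((t,s),open("ts.pkl","wb")); cv2.imwrite("pics/w0.png",w["img"][...,::-1])
print(w["fx"],w["cx"],w["cy"],w["tool_from_camera"].round(3))
f=lambda x,y:(x/2.2+100,y/2.2+120)
g=lambda x,y:(x/2+40,y/2+100)
for n,z,L in (("rest",.08,[(352,187),(385,185),(389,260),(355,263)]),("rack",.03,[(515,196),(579,247),(538,292),(474,238)]),
 ("cam",.21,[(55,197),(103,195),(104,238),(57,240)]),("boardtop",.168,[(638,158),(640,256)]),("stand",.038,[(605,184),(606,247)]),("stick",.005,[(237,214),(278,305)])):
    print(n,[plane(t,f(*q),z).round(3)[:2].tolist() for q in L])
for n,z,L in (("rest",.08,[(443,199),(472,185),(516,236),(484,250)]),("boardtop",.168,[(170,264),(228,402)]),("rack",.03,[(255,306),(349,330),(371,273)])):
    print(n,[plane(s,g(*q),z).round(3)[:2].tolist() for q in L])
E
```

```text
325.19226210127806 280.6510152225609 206.95609381718103 [[ 0.    -0.956 -0.293  0.081]
 [ 1.     0.     0.    -0.   ]
 [-0.    -0.293  0.956 -0.143]
 [ 0.     0.     0.     1.   ]]
rest [[0.581, 0.066], [0.583, 0.008], [0.451, 0.005], [0.448, 0.064]]
rack [[0.565, -0.222], [0.47, -0.331], [0.392, -0.255], [0.492, -0.146]]
cam [[0.556, 0.541], [0.557, 0.463], [0.487, 0.46], [0.486, 0.536]]
boardtop [[0.6, -0.414], [0.437, -0.407]]
stand [[0.58, -0.382], [0.468, -0.377]]
stick [[0.551, 0.279], [0.385, 0.206]]
rest [[0.467, 0.003], [0.463, 0.059], [0.588, 0.064], [0.587, 0.007]]
boardtop [[0.456, -0.41], [0.692, -0.412]]
rack [[0.475, -0.323], [0.584, -0.219], [0.506, -0.146]]
```

play_rows --pt "0 0 0.1 0.2 -0.2 0.5 1" --pt "0 0 0.2 0.4 -0.4 0.9 1" --pt "0 0 0.28 0.5 -0.5 1 1"

```text
time_s: 1.72
tcp_pos: [0.3255, 0.5394, 0.3456]
orientation: [3.137, 0.004, -3.134]
wrist_force: [-0.2, -0.2, -0.5]
finger_gap: 0.0868
finger_force: 0.0
```

play_rows --pt "0 0 0 0.25 -0.5 0.3 1" --pt "0 0 0 0.5 -1 0.6 1"

```text
time_s: 1.98
tcp_pos: [0.3729, 0.44, 0.4012]
orientation: [-3.141, -0.0, -3.135]
wrist_force: [1.5, 0.7, -0.1]
finger_gap: 0.0867
finger_force: 0.0
```

play_rows --pt "0 0 0 0.25 -0.5 0 1" --pt "0 0 0 0.5 -1 0 1"

```text
time_s: 2.22
tcp_pos: [0.4233, 0.3396, 0.4014]
orientation: [3.14, 0.001, -3.136]
wrist_force: [1.1, -0.5, -0.4]
finger_gap: 0.0868
finger_force: 0.0
```

play_rows --pt "0 0 0 0.25 -0.5 0 1" --pt "0 0 0 0.5 -1 0 1"

```text
time_s: 2.48
tcp_pos: [0.4731, 0.2395, 0.401]
orientation: [3.141, 0.001, -3.135]
wrist_force: [0.7, 0.3, -0.8]
finger_gap: 0.0871
finger_force: 0.0
```

play_rows --pt "0 0 0 0 -0.5 0 1" --pt "0 0 0 0 -1 0 1" --pt "0 0 0 0 -1 0 1"

```text
time_s: 2.85
tcp_pos: [0.4732, 0.1363, 0.4017]
orientation: [3.142, 0.002, 3.139]
wrist_force: [-0.2, 0.0, 0.4]
finger_gap: 0.087
finger_force: 0.0
```

```bash
cat >> h.py <<'E'
def snap(tag):
    import cv2,pickle
    p=shot("wrist"); pickle.dump(p,open(tag+".pkl","wb")); cv2.imwrite(f"pics/{tag}.png",p["img"][...,::-1]); return p
E
python3 -c "
from h import *; snap('w1')"
```

play_rows --pt "0 0 0 0.1 -0.5 0 1" --pt "0 0 0 0.2 -1 0 1"

```text
time_s: 3.15
tcp_pos: [0.4927, 0.0425, 0.4006]
orientation: [3.141, 0.0, -3.131]
wrist_force: [1.1, 0.2, -0.4]
finger_gap: 0.0869
finger_force: 0.0
```

play_rows --pt "0 0 0 0 -0.5 0 1" --pt "0 0 0 0 -1 0 1" --pt "0 0 0 0 -1 0 1" --pt "0 0 0 0 -1 0 1"

```text
time_s: 3.65
tcp_pos: [0.4929, -0.0566, 0.4006]
orientation: [3.141, -0.0, -3.133]
wrist_force: [-0.2, -0.7, -0.4]
finger_gap: 0.0875
finger_force: 0.0
```

```bash
python3 -c "
from h import *; snap('w2')"
```

play_rows --pt "0 0 0 0.1 -0.5 0 1" --pt "0 0 0 0.1 -1 0 1"

```text
time_s: 3.95
tcp_pos: [0.5039, -0.1567, 0.4002]
orientation: [3.142, -0.0, -3.129]
wrist_force: [0.5, -0.7, -0.1]
finger_gap: 0.0869
finger_force: 0.0
```

play_rows --pt "0 0 0 0 -0.5 0 1" --pt "0 0 0 0 -1 0 1" --pt "0 0 0 0 -1 0 1" --pt "0 0 0 0 -1 0 1"

```text
time_s: 4.45
tcp_pos: [0.5036, -0.2564, 0.4002]
orientation: [3.14, -0.0, -3.132]
wrist_force: [-0.3, 0.2, 0.0]
finger_gap: 0.0868
finger_force: 0.0
```

```bash
python3 -c "
from h import *; snap('w3')"
```

play_rows --pt "0 0 0 0 -0.5 0 1" --pt "0 0 0 0 -1 0 1" --pt "0 0 0 0 -1 0 1" --pt "0 0 0 0 -1 0 1"

```text
time_s: 5.0
tcp_pos: [0.5037, -0.3566, 0.4004]
orientation: [3.14, 0.0, -3.133]
wrist_force: [1.9, 0.5, -0.8]
finger_gap: 0.0872
finger_force: 0.0
```

```bash
python3 -c "
from h import *; import cv2; snap('w4')
a=[cv2.imread(f'pics/w{i}.png') for i in (1,2,3,4)]
cv2.imwrite('pics/m1.png',cv2.resize(np.vstack([np.hstack(a[:2]),np.hstack(a[2:])]),(800,600),interpolation=cv2.INTER_AREA))"
```

```text
(no output)
```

View pics/m1.png

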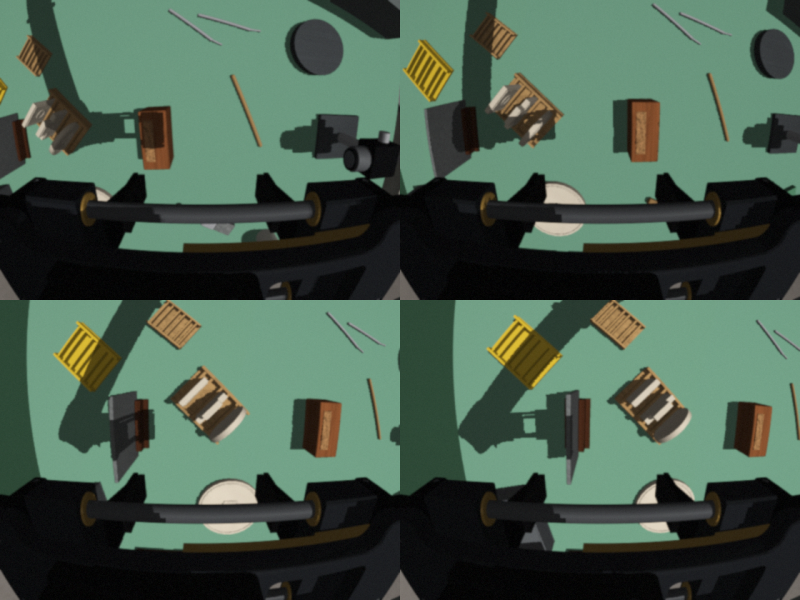

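The four wrist views show these, in montage pixels:
- **First view:** rest (155,137), camera (365,150).
- **Third view:** board in its stand (125,430), rack with the medallion in the slot nearest the rest (210,405).
- **Last view:** board nearly edge-on (572,435), medallion at (675,420).

I will fit box models to the non-green silhouettes.

```bash
cat > fit.py <<'E'
from h import *; import cv2,pickle
from scipy.optimize import minimize
def ld(t): return pickle.load(open(t+".pkl","rb"))
def mask(p):
    im=cv2.GaussianBlur(p["img"],(3,3),0).astype(float); R,G,B=im[...,0],im[...,1],im[...,2]
    return (G<1.1*np.maximum(R,B)).astype(np.uint8)
def box(x,y,z,xc=0,yc=0,z0=0):
    return np.array([[xc+a*x/2,yc+b*y/2,z0+c*z] for a in(-1,1) for b in(-1,1) for c in(0,1)])
def disc(r,t,xc,yc,zc,n=40):  # axis x
    a=np.linspace(0,2*np.pi,n); return np.array([[xc+s*t/2,yc+r*np.cos(q),zc+r*np.sin(q)] for s in(-1,1) for q in a])
def place(P,x,y,yaw):
    c,s=np.cos(yaw),np.sin(yaw); return P@np.array([[c,s,0],[-s,c,0],[0,0,1]])+[x,y,0]
def render(p,parts,k=4):
    m=np.zeros((420*k,560*k),np.uint8)
    for P in parts:
        q=np.array([proj(p,X) for X in P]); q=((q+.5)*k-.5)
        cv2.fillConvexPoly(m,np.round(cv2.convexHull(q.astype(np.float32))*16).astype(np.int32),1,shift=4)
    return cv2.resize(m*255,(560,420),interpolation=cv2.INTER_AREA)/255.
def fit(views,parts,x0,steps,pad=12,rowmax=238,grow=None):
    rois=[]
    for p in views:
        r=render(p,(grow or parts)(x0))>0; r=cv2.dilate(r.astype(np.uint8),np.ones((2*pad+1,)*2))
        if "tool_from_camera" in p: r[rowmax:]=0
        rois.append((p,mask(p)*1.,r>0))
    def L(x,sep=False):
        e=[np.abs(m-render(p,parts(x)))[r].sum()/max(1,(m[r]).sum()) for p,m,r in rois]; return e if sep else sum(e)
    best=None
    sim=np.vstack([x0]+[np.array(x0)+np.eye(len(x0))[i]*steps[i] for i in range(len(x0))])
    for _ in range(2):
        o=minimize(L,sim[0],method="Nelder-Mead",options=dict(initial_simplex=sim,maxiter=250,xatol=1e-4,fatol=1e-4))
        sim=np.vstack([o.x]+[o.x+np.eye(len(x0))[i]*steps[i]*.5 for i in range(len(x0))])
    return o.x,L(o.x,True)
E
cat > f1.py <<'E'
from fit import *
V={k:ld(k) for k in("w1","w2","w3","w4")}; t,s=ld("ts")
p=V["w3"]; print([p["img"][r,c].tolist() for r,c in((350-300+20,500),(20,20))])
rest=lambda x:[place(box(.06,.13,.08),*x)]
print("rest wrist",fit([V["w1"],V["w2"],V["w3"]],rest,[.516,.036,-1.57],[.01,.01,.05]))
print("rest top/scene",fit([t,s],rest,[.516,.036,-1.57],[.01,.01,.05]))
bs=lambda x:[place(box(.06,.12,.038),x[0],x[1],x[2]),place(box(.008,.16,.16,z0=.008),x[0],x[1],x[2])]
print("board wrist",fit([V["w3"],V["w4"]],bs,[.52,-.40,1.54],[.01,.01,.05]))
print("board ts",fit([t,s],bs,[.52,-.40,1.54],[.01,.01,.05]))
def rk(x):
    L=[box(.15,.108,.03),disc(.05,.012,.05,x[3],.058),box(.012,.08,.07,0,x[4],.008),box(.012,.044,.096,0,x[4],.008),box(.012,.07,.095,-.05,x[5],.008)]
    return [place(P,*x[:3]) for P in L]
x0=[.48,-.24,.83,0,0,0]; st=[.01,.01,.05,.01,.01,.01]
print("rack wrist",fit([V["w2"],V["w3"],V["w4"]],rk,x0,st))
print("rack ts",fit([t,s],rk,x0,st))
E
time python3 f1.py
```

```text
[[107, 153, 126], [46, 70, 54]]
rest wrist (array([ 0.52175831,  0.03672344, -1.53600056]), [np.float64(0.033009816539228305), np.float64(0.039048875544030456), np.float64(0.05692968363816115)])
rest top/scene (array([ 0.52115001,  0.03573793, -1.57120791]), [np.float64(0.0665546218487395), np.float64(0.07395555555555555)])
board wrist (array([ 0.52855051, -0.41214436,  1.54192287]), [np.float64(0.050645672813839325), np.float64(0.14706400393710983)])
board ts (array([ 0.52796475, -0.4125341 ,  1.55079151]), [np.float64(0.09999131114779737), np.float64(0.2810862398056568)])
rack wrist (array([ 4.81536438e-01, -2.34862419e-01,  7.97791391e-01,  5.88071261e-04,
        4.69316757e-04,  1.75000970e-03]), [np.float64(0.04801549520191858), np.float64(0.024507445319747787), np.float64(0.021482969677148064)])
rack ts (array([ 4.82207458e-01, -2.35676463e-01,  8.03635501e-01,  1.51351037e-03,
       -1.69652844e-03, -3.71310347e-05]), [np.float64(0.058230613200187235), np.float64(0.14785920151193005)])
real	0m8.344s
user	0m12.958s
sys	0m2.221s
```

```bash
cat > f2.py <<'E'
from fit import *
V={k:ld(k) for k in("w1","w2","w3","w4")}; t,s=ld("ts"); A=lambda *k:[V[i] for i in k]+[t,s]
print("rest+h",fit(A("w1","w2","w3"),lambda x:[place(box(.06,.13,x[3]),*x[:3])],[.521,.036,-1.55,.08],[.01,.01,.05,.01]))
print("board+h",fit(A("w3","w4"),lambda x:[place(box(.06,.12,.038),*x[:3]),place(box(.008,.16,x[3]-.008,z0=.008),*x[:3])],[.528,-.412,1.545,.168],[.01,.01,.05,.01]))
def rk(x):
    L=[box(.15,.108,.03),disc(.05,.012,.05,x[3],x[6]-.05),box(.012,.08,.07,0,x[4],.008),box(.012,.044,.096,0,x[4],.008),box(.012,.07,.095,-.05,x[5],.008)]
    return [place(P,*x[:3]) for P in L]
print("rack+h",fit(A("w2","w3","w4"),rk,[.4815,-.235,.80,0,0,0,.108],[.01,.01,.05,.01,.01,.01,.01]))
def cam(x):
    return [place(P,*x[:3]) for P in (box(.13,.12,.016,x[3],x[4]),box(.08,.07,.06,0,0,.15),disc(.026,.03,-.055,0,.18),box(.016,.016,.15,x[5],x[6]))]
for vv in (A("w1"),[t,s]): print("cam",fit(vv,cam,[.52,.49,1.57,0,0,0,0],[.01,.01,.05,.01,.01,.01,.01],pad=6))
w=V["w4"]["img"]; h=proj(V["w4"],[.517,-.20,.10]); print(h)
u,v=h.astype(int); a=cv2.resize(w[v-75:v+75,u-100:u+100],(400,300),interpolation=cv2.INTER_CUBIC)
b=t["img"][190:265,85:185]; b=cv2.resize(b,(400,300),interpolation=cv2.INTER_CUBIC)
c=s["img"][110:200,350:470]; c=cv2.resize(c,(400,300),interpolation=cv2.INTER_CUBIC)
d=V["w1"]["img"][130:265,380:560]; d=cv2.resize(d,(400,300),interpolation=cv2.INTER_CUBIC)
cv2.imwrite("pics/m2.png",np.vstack([np.hstack([a,b]),np.hstack([c,d])])[...,::-1])
E
python3 f2.py
```

```text
rest+h (array([ 0.52113361,  0.03667026, -1.54810403,  0.07734858]), [np.float64(0.03838191132308779), np.float64(0.038646507842631767), np.float64(0.06014685285879058), np.float64(0.06606030647553139), np.float64(0.07192331154684095)])
board+h (array([ 0.52875609, -0.412697  ,  1.55083698,  0.16439732]), [np.float64(0.046137746196461875), np.float64(0.15362499028673557), np.float64(0.08899976657329597), np.float64(0.25188869665513264)])
rack+h (array([ 4.81842117e-01, -2.34770345e-01,  7.94073175e-01, -4.84536959e-05,
       -2.52404934e-03, -1.44741978e-04,  1.04675211e-01]), [np.float64(0.03953245379095989), np.float64(0.02773967325502775), np.float64(0.01814449687738479), np.float64(0.035375229228382), np.float64(0.13717800845828526)])
cam (array([ 0.52246317,  0.49979052,  1.58622344,  0.00598388, -0.00516325,
        0.00536907, -0.0100014 ]), [np.float64(0.12520528774800047), np.float64(0.06778285638579756), np.float64(0.23441962150713944)])
cam (array([ 0.52262464,  0.49785406,  1.60475778,  0.00678011, -0.00521558,
        0.00167124, -0.01403366]), [np.float64(0.06868375728669847), np.float64(0.23378131740501076)])
[388.71110608 180.38183899]
```

View pics/m2.png

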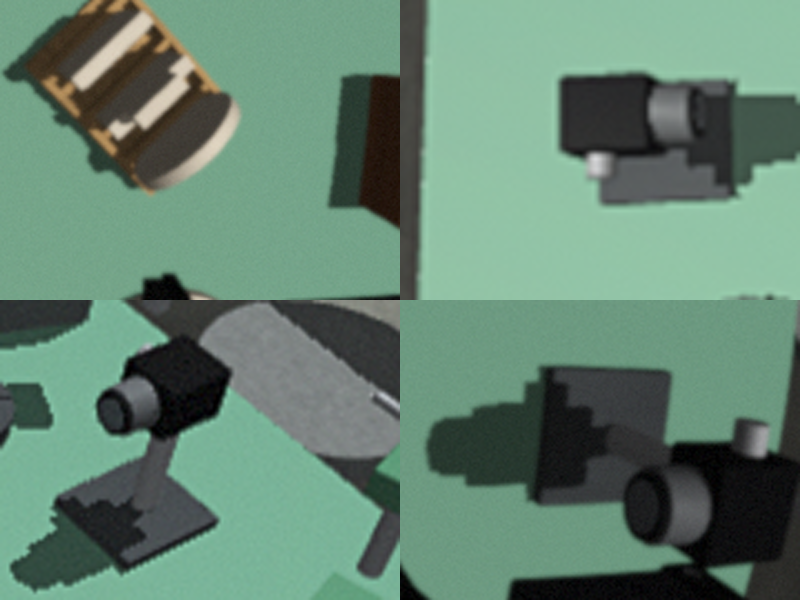

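The top-left crop confirms the choice: a round outline in the slot nearest the rest, beside the shouldered and rectangular plaques. The board fits at (0.5285, -0.4125) with yaw 88.7°, so I'm going to grasp it.

play_rows --pt "0 0 -0.01 0.12 -0.28 -0.4 0.3" --pt "0 0 -0.02 0.25 -0.56 -0.9 0.3" --pt "0 0 -0.02 0.25 -0.56 -1 0.3"

```text
time_s: 5.42
tcp_pos: [0.5276, -0.4126, 0.2962]
orientation: [3.138, -0.006, 3.118]
wrist_force: [-0.1, 0.5, 0.7]
finger_gap: 0.0645
finger_force: 0.0
```

play_rows --pt "0 0 0 0 0 -0.4 0.3" --pt "0 0 0 0 0 -0.8 0.3" --pt "0 0 0 0 0 -0.8 0.3" --pt "0 0 0 0 0 -0.8 0.3"

```text
time_s: 5.92
tcp_pos: [0.5289, -0.4142, 0.2235]
orientation: [-3.141, 0.003, 3.118]
wrist_force: [0.3, -0.5, 0.8]
finger_gap: 0.0566
finger_force: 0.0
```

Run:
```python
from fit import *
p=snap("w5"); bs=lambda x:[place(box(.06,.12,.038),x[0],x[1],x[2]),place(box(.008,.16,.16,z0=.008),x[0],x[1],x[2])]
print(fit([p],bs,[.5285,-.4125,1.548],[.01,.01,.05]))
from rig import env; s=env.sense(); print(s["tcp_pos"],s["orientation"],s["finger_gap"],s["time_s"])
```

```text
(array([ 0.52813979, -0.41134713,  1.55312503]), [np.float64(0.1201573431822959)])
[ 0.52884021 -0.4147969   0.2237994 ] [-3.13984318  0.00386588  3.117563  ] 0.056344660595732655 5.975
```

play_rows --pt "0 0 0 0 0.02 -0.3 0.3" --pt "0 0 0 0 0.02 -0.6 0.3" --pt "0 0 0 0 0.02 -0.72 0.3" --pt "0 0 0 0 0.02 -0.72 -0.3" --pt "0 0 0 0 0.02 -0.72 -1" --pt "0 0 0 0 0.02 -0.72 -1" --pt "0 0 0 0 0.02 -0.72 -1" --pt "0 0 0 0 0.02 -0.72 -1" --squeeze 40

```text
time_s: 6.98
tcp_pos: [0.5276, -0.4128, 0.149]
orientation: [-3.142, 0.0, 3.116]
wrist_force: [0.0, -0.0, 0.3]
finger_gap: 0.0147
finger_force: 0.0
```

play_rows --pt "0 0 0 0 0 0 -1" --pt "0 0 0 0 0 0 -1" --pt "0 0 0 0 0 0 -1"

```text
time_s: 7.35
tcp_pos: [0.5275, -0.4125, 0.1488]
orientation: [3.141, 0.0, 3.116]
wrist_force: [-0.1, 1.2, 1.6]
finger_gap: 0.0081
finger_force: 40.0
```

The board is gripped at 40 N. I'll lift it, square it to the rest (yaw +2.7°), carry it over and tilt it 20° on the way.

play_rows --pt "0 0 0 0 0 0.2 -1" --pt "0 0 0 0 0 0.5 -1" --pt "0 0 0 0 0 0.8 -1" --pt "0 0 0 0 0 1 -1"

```text
time_s: 7.85
tcp_pos: [0.5277, -0.4135, 0.2512]
orientation: [-3.14, 0.002, 3.116]
wrist_force: [0.1, 0.2, -2.2]
finger_gap: 0.0076
finger_force: 40.0
```

play_rows --pt "0 0 0 0 0 0.3 -1" --pt "0 0 0.02 0 0.1 0.5 -1" --pt "0 0 0.03 0 0.4 0.6 -1" --pt "0 0 0.03 0 0.8 0.6 -1"

```text
time_s: 8.35
tcp_pos: [0.5272, -0.3326, 0.3097]
orientation: [-3.141, 0.001, -3.121]
wrist_force: [0.6, 0.2, -1.3]
finger_gap: 0.0075
finger_force: 40.0
```

play_rows --pt "0 0 0 0 0.4 0 -1" --pt "0 0 0 0 0.8 0 -1" --pt "0 0 0 0 1 0 -1"

```text
time_s: 8.72
tcp_pos: [0.5277, -0.229, 0.3087]
orientation: [3.14, 0.0, -3.115]
wrist_force: [-0.1, 0.0, -2.1]
finger_gap: 0.0076
finger_force: 40.0
```

play_rows --pt "0 0 0 0 0.4 0 -1" --pt "0 0 0 0 0.8 0 -1" --pt "0 0 0 0 1 0 -1"

```text
time_s: 9.1
tcp_pos: [0.5273, -0.1292, 0.3087]
orientation: [3.14, -0.0, -3.115]
wrist_force: [-0.1, 0.8, -1.9]
finger_gap: 0.008
finger_force: 40.0
```

play_rows --pt "0.05 0 0 0 0.4 0 -1" --pt "0.11 0.003 0 0 0.8 0 -1" --pt "0.15 0.004 0 0 1 0 -1"

```text
time_s: 9.48
tcp_pos: [0.527, -0.0301, 0.3088]
orientation: [2.903, -0.001, -3.116]
wrist_force: [-0.7, -0.9, -1.9]
finger_gap: 0.0077
finger_force: 40.0
```

play_rows --pt "0.04 0 0 0 0.4 0 -1" --pt "0.07 0.001 0 -0.04 0.8 0 -1" --pt "0.07 0.001 0 -0.08 1 0 -1" --pt "0.07 0.001 0 -0.08 1 0 -1"

```text
time_s: 9.98
tcp_pos: [0.5186, 0.0692, 0.3087]
orientation: [2.796, -0.0, -3.115]
wrist_force: [-0.3, -0.6, -1.6]
finger_gap: 0.0082
finger_force: 40.0
```

```bash
cat > f3.py <<'E'
from fit import *
from rig import env
st=env.sense(); T=np.eye(4); R=Rn.from_euler("xyz",st["orientation"]).as_matrix(); o=np.array(st["tcp_pos"])
w=snap("w6"); t=shot("top"); s=shot("scene"); pickle.dump((t,s),open("ts2.pkl","wb"))
def bd(x):  # tool axes: x width, y thickness, z down the board
    P=box(.16,.008,.16,x[0],0,x[1]); Q=Rn.from_rotvec([0,x[2],0]).as_matrix()
    return [P@Q.T@R.T+o]
rest=[place(box(.06,.13,.08),.5212,.0366,-1.548)]
for nm,vv in (("w",[w]),("ts",[t,s])):
    x,e=fit(vv,lambda x:bd(x)+rest,[0,-.02,0],[.01,.01,.05]); print(nm,x.round(4),e)
for nm,vv in (("w",[w]),("ts",[t,s])):
    b=bd([0,-.02,0]); print("rest",fit(vv,lambda x:b+[place(box(.06,.13,.08),*x)],[.5212,.0366,-1.548],[.006,.006,.04]))
a=[cv2.resize(w["img"],(400,300)),cv2.resize(s["img"][130:310,180:420],(400,300),interpolation=cv2.INTER_CUBIC)]
cv2.imwrite("pics/m3.png",np.hstack(a)[...,::-1])
E
python3 f3.py
```

```text
w [-0.0009 -0.007  -0.0021] [np.float64(0.07365336372314682)]
ts [ 0.0023 -0.0259  0.0511] [np.float64(0.5091904738963563), np.float64(0.4781786255886344)]
rest (array([ 0.52155999,  0.03470647, -1.54681586]), [np.float64(0.05590788334455684)])
rest (array([ 0.52456681,  0.03289881, -1.56905406]), [np.float64(0.504922034333799), np.float64(0.4793918109984835)])
```

View pics/m3.png

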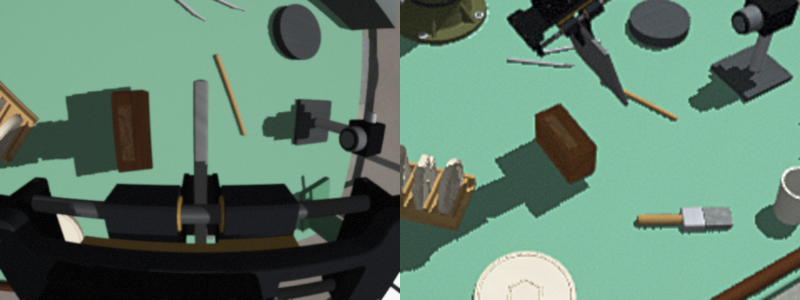

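The board hangs straight in the grip, with its edge at column 200 of the left half. The rest is clear at (132,130). Lowering it now.

play_rows --pt "0 0 0 0.01 0 -0.4 -1" --pt "0 0 0 0.015 0 -0.8 -1" --pt "0 0 0 0.015 0 -1 -1"

```text
time_s: 10.5
tcp_pos: [0.5202, 0.066, 0.2066]
orientation: [2.797, -0.003, -3.121]
wrist_force: [0.1, -0.0, -1.0]
finger_gap: 0.0075
finger_force: 40.0
```

play_rows --pt "0 0 0 0 -0.04 -0.3 -1" --pt "0 0 0 0 -0.1 -0.5 -1" --pt "0 0 0 0 -0.17 -0.62 -1" --pt "0 0 0 0 -0.17 -0.65 -1" --pt "0 0 0 0 -0.17 -0.65 -1"

```text
time_s: 11.12
tcp_pos: [0.5215, 0.0503, 0.1443]
orientation: [2.796, 0.001, -3.12]
wrist_force: [-0.1, 0.2, -2.2]
finger_gap: 0.0079
finger_force: 40.0
```

play_rows --pt "0 0 0 0 0 -0.03 -1" --pt "0 0 0 0 0 -0.06 -1" --pt "0 0 0 0 0 -0.07 -1" --pt "0 0 0 0 0 -0.07 -1"

```text
time_s: 11.62
tcp_pos: [0.5211, 0.0509, 0.1369]
orientation: [2.795, -0.0, -3.119]
wrist_force: [0.3, 0.9, -1.9]
finger_gap: 0.0077
finger_force: 40.0
```

play_rows --pt "0 0 0 -0.01 0 -0.015 -1" --pt "0 0 0 -0.01 0 -0.025 -1" --pt "0 0 0 -0.01 0 -0.025 -1"

```text
time_s: 12.0
tcp_pos: [0.5202, 0.0512, 0.1347]
orientation: [2.794, 0.0, -3.119]
wrist_force: [1.5, 3.7, 0.6]
finger_gap: 0.0077
finger_force: 40.0
```

Run:
```python
from fit import *
from rig import env
w=snap("w7"); st=env.sense(); R=Rn.from_euler("xyz",st["orientation"]).as_matrix(); o=np.array(st["tcp_pos"]); print(o,st["wrist_force"])
b=box(.16,.008,.16,-.0009,0,-.0192)@R.T+o
rest=place(box(.06,.13,.08),.5213,.036,-1.547)
im=w["img"].copy()
for P,c in((b,(255,0,0)),(rest,(0,0,255))):
    q=np.array([proj(w,X) for X in P])
    for i in range(8):
        for j in (1,2,4):
            if not i&j: cv2.line(im,tuple(np.round(q[i]*16).astype(int)),tuple(np.round(q[i|j]*16).astype(int)),c,1,cv2.LINE_AA,4)
q=proj(w,o-[.08,0,.07]).astype(int); print(q)
u,v=q; cr=np.hstack([x[max(v-100,0):v+100,u-90:u+90] for x in(w["img"],im)])
cv2.imwrite("pics/m4.png",cv2.resize(cr,None,fx=2.2,fy=2.2,interpolation=cv2.INTER_CUBIC)[...,::-1])
```

```text
[0.52021727 0.05122613 0.13463737] [0.97432884 3.84913208 1.18604907]
[246 111]
```

View pics/m4.png

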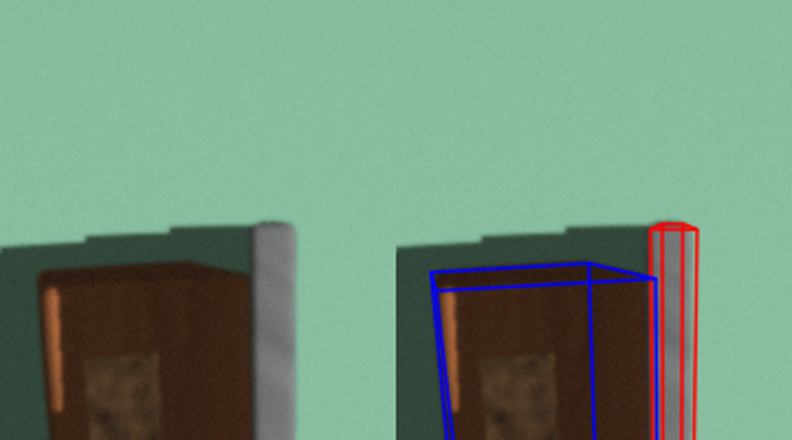

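The overlays match: the board's back face is at the rest's top edge and both contacts carry load. I'll lower it a touch more and then release.

play_rows --pt "0 0 0 0 0.006 -0.01 -1" --pt "0 0 0 0 0.006 -0.01 -1"

```text
time_s: 12.3
tcp_pos: [0.5202, 0.0516, 0.1336]
orientation: [2.795, 0.0, -3.119]
wrist_force: [0.4, 5.1, 1.6]
finger_gap: 0.0078
finger_force: 40.0
```

play_rows --pt "0 0 0 0 0.01 -0.015 -1" --pt "0 0 0 0 0.01 -0.02 -1" --pt "0 0 0 0 0.01 -0.02 -1"

```text
time_s: 12.68
tcp_pos: [0.5205, 0.0517, 0.1333]
orientation: [2.794, 0.001, -3.12]
wrist_force: [-3.2, 1.1, 13.7]
finger_gap: 0.0077
finger_force: 40.0
```

play_rows --pt "0 0 0 0 0 0.01 -0.5" --pt "0 0 0 0 0 0.01 0" --pt "0 0 0 0 0 0.01 0.1" --pt "0 0 0 0 0 0.01 0.1" --pt "0 0 0 0 0 0.01 0.1" --pt "0 0 0 0 0 0.01 0.1"

```text
time_s: 13.42
tcp_pos: [0.5199, 0.0519, 0.1321]
orientation: [2.796, -0.0, -3.12]
wrist_force: [0.1, 0.2, 0.4]
finger_gap: 0.0469
finger_force: 0.0
```

play_rows --pt "0 0 0 0 -0.05 0.14 0.1" --pt "0 0 0 0 -0.14 0.38 0.1" --pt "0 0 0 0 -0.26 0.7 0.1" --pt "0 0 0 0 -0.36 1 0.1" --pt "0 0 0 0 -0.36 1 0.1"

```text
time_s: 14.05
tcp_pos: [0.5218, 0.0141, 0.2358]
orientation: [2.796, 0.006, -3.122]
wrist_force: [-0.1, 0.4, 0.2]
finger_gap: 0.0481
finger_force: 0.0
```

```bash
cat > f4.py <<'E'
from fit import *
import sys
w=snap(sys.argv[1]); s=shot("scene"); t=shot("top")
rest=[place(box(.06,.13,.08),.5213,.036,-1.547)]
def bl(x): # foot x,y (bottom centre), yaw of rest-like frame, tilt toward +x(rest)
    Q=Rn.from_euler("y",x[3]).as_matrix(); P=box(.008,.16,.16)@Q.T; P[:,2]-=P[:,2].min(); return [place(P,*x[:3])]
for v in ([w],[w,s,t]):
    x,e=fit(v,lambda x:bl(x)+rest,[.521,.0985,-1.547,.349],[.006,.006,.04,.05]); print(x.round(4),np.degrees(x[3]),e)
cv2.imwrite("pics/m5.png",np.hstack([cv2.resize(w["img"],(400,300)),cv2.resize(s["img"][130:310,180:420],(400,300),interpolation=cv2.INTER_CUBIC)])[...,::-1])
E
python3 f4.py w8
```

```text
[ 0.5199  0.099  -1.5439  0.3531] 20.23160026879259 [np.float64(0.015675185789378286)]
[ 0.5208  0.0993 -1.5593  0.3661] 20.975380326237243 [np.float64(0.025536896650993183), np.float64(0.23787888881486907), np.float64(0.28757673282078794)]
```

View pics/m5.png

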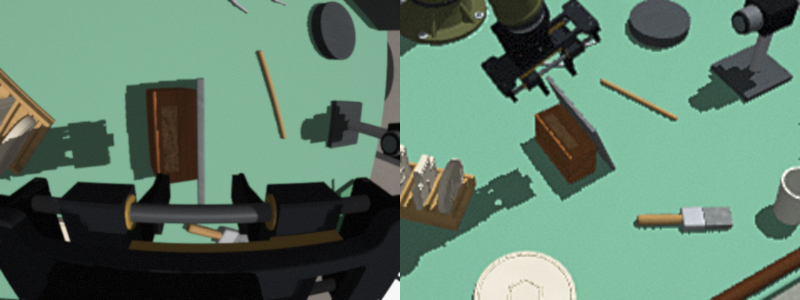

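The board leans at about 20°, square and centred (fit: foot x 0.520, yaw -1.544), with the gripper clear of it. Next is the medallion.

play_rows --pt "-0.1 0 0 0 -0.3 0.3 -0.1" --pt "-0.2 0 -0.02 0 -0.7 0.5 -0.2" --pt "-0.22 0 -0.02 0 -1 0.5 -0.3"

```text
time_s: 14.58
tcp_pos: [0.5209, -0.0825, 0.283]
orientation: [-3.141, -0.0, 3.137]
wrist_force: [-0.3, 0.6, -0.9]
finger_gap: 0.0328
finger_force: 0.0
```

play_rows --pt "0 0 -0.1 0 -0.4 0 -0.3" --pt "0 0 -0.2 0 -0.8 0 -0.3" --pt "0 0 -0.3 -0.03 -1 0 -0.3" --pt "0 0 -0.4 -0.05 -1 0 -0.3" --pt "0 0 -0.49 -0.05 -1 0 -0.3" --pt "0 0 -0.49 -0.05 -1 0 -0.3"

```text
time_s: 15.32
tcp_pos: [0.5139, -0.1848, 0.2804]
orientation: [-3.141, -0.005, 2.362]
wrist_force: [0.9, -0.8, -0.6]
finger_gap: 0.0307
finger_force: 0.0
```

```bash
cat > f5.py <<'E'
from fit import *; from rig import env
import sys
w=snap(sys.argv[1]); st=env.sense(); print(st["tcp_pos"],st["orientation"],st["finger_gap"],st["time_s"])
def rk(x):
    L=[box(.15,.108,.03),disc(.05,.012,.05,x[3],.058),box(.012,.08,.07,0,x[4],.008),box(.012,.044,.096,0,x[4],.008),box(.012,.07,.095,-.05,x[5],.008)]
    return [place(P,*x[:3]) for P in L]
x,e=fit([w],rk,[.4815,-.235,.797,0,0,0],[.01,.01,.05,.01,.01,.01],rowmax=232); print(x.round(4),e)
c=place(np.array([[.05,x[3],.058]]),*x[:3])[0]; print("medal",c)
E
python3 f5.py w9
```

```text
[ 0.51408489 -0.18464096  0.28069774] [-3.14076875 -0.00472002  2.36341482] 0.030572238546599767 15.375
[ 4.812e-01 -2.342e-01  7.973e-01  1.400e-03 -7.000e-04 -2.300e-03] [np.float64(0.02198341609991628)]
medal [ 0.51509157 -0.19739184  0.058     ]
```

play_rows --pt "0 0 0.003 0.01 -0.07 -0.3 -0.3" --pt "0 0 0.003 0.02 -0.14 -0.7 -0.3" --pt "0 0 0.003 0.02 -0.14 -1 -0.3" --pt "0 0 0.003 0.02 -0.14 -1 -0.3"

```text
time_s: 15.88
tcp_pos: [0.5149, -0.1977, 0.1795]
orientation: [-3.139, -0.007, 2.368]
wrist_force: [-0.7, 0.7, -0.3]
finger_gap: 0.0305
finger_force: 0.0
```

```bash
python3 f5.py w10
python3 - <<'E'
import cv2
a=cv2.imread("pics/w10.png"); cv2.imwrite("pics/m6.png",cv2.resize(a[60:330,100:460],(720,540),interpolation=cv2.INTER_CUBIC))
E
```

```text
[ 0.51622325 -0.19809609  0.18143264] [-3.14041275 -0.00429709  2.36762848] 0.030091635574213293 15.925
[ 4.812e-01 -2.345e-01  7.951e-01 -5.000e-04  8.700e-03 -2.700e-03] [np.float64(0.024712189408242588)]
medal [ 0.51656416 -0.19917934  0.058     ]
```

View pics/m6.png

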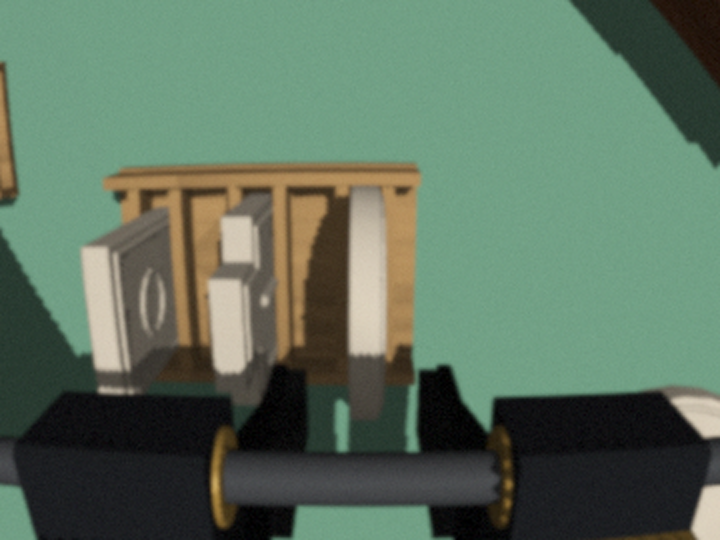

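The medallion's rim (column 367) sits midway between the fingers (306 and 420), and the neighbouring plaque is clear. Descending to grip.

play_rows --pt "0 0 0 0 -0.01 -0.3 -0.3" --pt "0 0 0 0 -0.01 -0.6 -0.3" --pt "0 0 0 0 -0.01 -0.88 -0.3" --pt "0 0 0 0 -0.01 -0.88 -0.3" --pt "0 0 0 0 -0.01 -0.88 -0.7" --pt "0 0 0 0 -0.01 -0.88 -1" --pt "0 0 0 0 -0.01 -0.88 -1" --pt "0 0 0 0 -0.01 -0.88 -1" --squeeze 30

```text
time_s: 16.92
tcp_pos: [0.518, -0.1994, 0.0955]
orientation: [3.14, -0.0, 2.366]
wrist_force: [0.3, 0.2, 6.4]
finger_gap: 0.0116
finger_force: 30.0
```

play_rows --pt "0 0 0 0 0 0 -1" --pt "0 0 0 0 0 0 -1"

```text
time_s: 17.18
tcp_pos: [0.518, -0.1994, 0.0955]
orientation: [3.14, -0.001, 2.366]
wrist_force: [-0.9, 0.7, 5.8]
finger_gap: 0.0117
finger_force: 30.0
```

play_rows --pt "0 0 0 0 0 0.08 -1" --pt "0 0 0 0 0 0.2 -1" --pt "0 0 0 0 0 0.4 -1" --pt "0 0 0 0 0 0.6 -1" --pt "0 0 0 0 0 0.8 -1" --pt "0 0 0 0 0 1 -1"

```text
time_s: 17.92
tcp_pos: [0.5168, -0.1992, 0.1954]
orientation: [3.141, -0.002, 2.366]
wrist_force: [0.9, -0.5, -1.3]
finger_gap: 0.0118
finger_force: 30.0
```

play_rows --pt "0 0 0 0 0 0.3 -1" --pt "0 0 0 0 0 0.7 -1" --pt "0 0 0 0 0 1 -1" --pt "0 0 0 0 0 1 -1"

```text
time_s: 18.42
tcp_pos: [0.518, -0.1999, 0.297]
orientation: [3.138, 0.002, 2.366]
wrist_force: [0.1, 0.2, -0.4]
finger_gap: 0.0118
finger_force: 30.0
```

```bash
cat > f6.py <<'E'
from fit import *; from rig import env
import sys
st=env.sense(); R=Rn.from_euler("xyz",st["orientation"]).as_matrix(); o=np.array(st["tcp_pos"])
w=snap(sys.argv[1]); t=shot("top"); s=shot("scene"); pickle.dump((t,s,o,R),open(sys.argv[1]+"ts.pkl","wb"))
print(o,st["orientation"],st["wrist_force"],st["finger_gap"])
im=w["img"].copy()
def md(dx,dh,tilt): # disc axis = tool y ; centre below TCP
    P=disc(.05,.012,0,0,0)[:,[1,0,2]]@Rn.from_rotvec([tilt,0,0]).as_matrix().T+[dx,0,dh]; return P@R.T+o
q=np.array([proj(w,X) for X in md(0,.0375,0)])
cv2.polylines(im,[cv2.convexHull(q.astype(np.float32)).astype(int)],True,(255,0,0))
u,v=q.mean(0).astype(int); print(u,v)
y0=min(max(v-75,0),420-150)
a=np.hstack([cv2.resize(x[y0:y0+150,u-100:u+100],(400,300),interpolation=cv2.INTER_CUBIC) for x in(w["img"],im)])
q=proj(s,o).astype(int); b=cv2.resize(s["img"][q[1]-60:q[1]+60,q[0]-80:q[0]+80],(400,300),interpolation=cv2.INTER_CUBIC)
c=cv2.resize(s["img"][200:290,90:210],(400,300),interpolation=cv2.INTER_CUBIC)
cv2.imwrite(f"pics/{sys.argv[2]}.png",np.vstack([a,np.hstack([b,c])])[...,::-1])
E
python3 f6.py w11 m7
```

```text
[ 0.51799258 -0.19987932  0.29703703] [3.13848293e+00 1.81468456e-03 2.36603176e+00] [ 0.12432061  0.1949745  -0.38744751] 0.011788682613942326
281 244
```

View pics/m7.png

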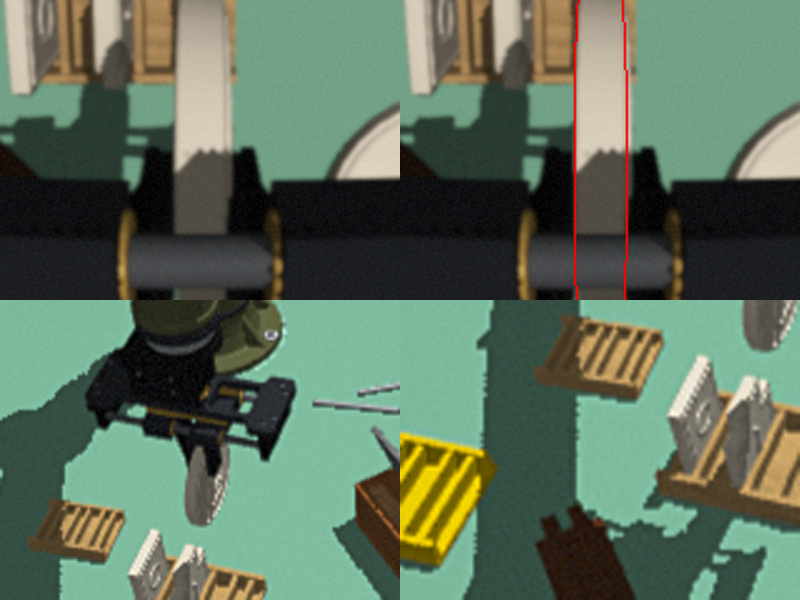

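The medallion is held straight between the pads, with its rim matching the predicted outline, and the other plaques still stand in the rack. Carrying it towards the viewing point.

play_rows --pt "0 0 0.05 0 0.3 0 -1" --pt "0 0 0.1 0 0.7 0 -1" --pt "0 0 0.15 0 1 0 -1"

```text
time_s: 18.95
tcp_pos: [0.5165, -0.0957, 0.2931]
orientation: [-3.142, -0.004, 2.609]
wrist_force: [0.8, 0.0, -0.4]
finger_gap: 0.0118
finger_force: 30.0
```

play_rows --pt "0 0 0.06 0 0.4 0 -1" --pt "0 0 0.12 0 0.8 0 -1" --pt "0 0 0.16 0 1 0 -1"

```text
time_s: 19.32
tcp_pos: [0.5165, 0.0042, 0.2936]
orientation: [3.141, -0.003, 2.861]
wrist_force: [-0.0, -0.2, -1.5]
finger_gap: 0.0119
finger_force: 30.0
```

play_rows --pt "0 0 0.06 0 0.4 0 -1" --pt "0 0 0.12 0 0.8 0 -1" --pt "0 0 0.196 0 1 0 -1"

```text
time_s: 19.7
tcp_pos: [0.5166, 0.1043, 0.2938]
orientation: [3.141, -0.003, -3.113]
wrist_force: [1.1, 0.1, -1.0]
finger_gap: 0.0118
finger_force: 30.0
```

play_rows --pt "0 0 0 0 0.4 0 -1" --pt "0 0 0 0 0.8 0 -1" --pt "0 0 0 0 1 0 -1" --pt "0 0 0 0 1 0 -1" --pt "0 0 0 0 1 0 -1"

```text
time_s: 20.32
tcp_pos: [0.5175, 0.1988, 0.2942]
orientation: [-3.14, -0.002, -3.124]
wrist_force: [0.4, -0.3, -2.3]
finger_gap: 0.0122
finger_force: 30.0
```

```bash
python3 -c "
from h import *; snap('w12')"
```

play_rows --pt "0 0 0 0.03 0.2 0 -1" --pt "0 0 0 0.06 0.5 0 -1" --pt "0 0 0 0.07 0.67 0 -1" --pt "0 0 0 0.07 0.67 0 -1"

```text
time_s: 20.88
tcp_pos: [0.5235, 0.2696, 0.2937]
orientation: [-3.141, -0.003, -3.119]
wrist_force: [0.1, -0.1, -0.3]
finger_gap: 0.0116
finger_force: 30.0
```

play_rows --pt "0 0 0 0 0 -0.2 -1" --pt "0 0 0 0 0 -0.5 -1" --pt "0 0 0 0 0 -0.79 -1" --pt "0 0 0 0 0 -0.79 -1" --pt "0 0 0 0 0 -0.79 -1" --pt "0 0 0 0 0 -0.79 -1"

```text
time_s: 21.62
tcp_pos: [0.5249, 0.268, 0.217]
orientation: [3.14, 0.0, -3.122]
wrist_force: [-0.0, 0.3, -0.7]
finger_gap: 0.0118
finger_force: 30.0
```

```bash
cat > f7.py <<'E'
from fit import *; from rig import env
st=env.sense(); print(st["tcp_pos"],st["orientation"],st["finger_gap"],st["time_s"])
w=snap("w13"); t,s=ld("ts"); V=[ld(k) for k in("w1","w12")]
cv2.imwrite("pics/m8.png",np.hstack([cv2.resize(x["img"],(400,300)) for x in(V[1],w)])[...,::-1])
def cam(x):
    return [place(P,*x[:3]) for P in (box(.13,.12,.016,x[3],x[4]),box(.08,.07,.06,0,0,.15),disc(.026,.03,-.055,0,.18),box(.02,.02,.15,x[5],x[6]),disc(.008,.02,0,0,0)[:,[1,0,2]]+[x[7],.045,x[8]])]
x0=[.5225,.499,1.59,.005,-.005,0,-.01,.02,.18]; sp=[.006,.006,.04]+[.008]*6
for n,vv in (("w1,w12",V),("w12,w13",[V[1],w]),("w1,t,s",[V[0],t,s]),("all",V+[w,t])):
    x,e=fit(vv,cam,x0,sp,pad=5); print(n,x.round(4),np.round(e,3))
E
python3 f7.py
```

```text
[0.5249074  0.26800224 0.21698354] [ 3.14003268e+00  1.25697504e-04 -3.12232820e+00] 0.01177541729423778 21.625
w1,w12 [0.5308 0.5079 1.589  0.     0.0032 0.012  0.0038 0.0205 0.1621] [0.085 0.058]
w12,w13 [ 0.5304  0.5011  1.5947  0.0061  0.0028 -0.0041  0.0097  0.0132  0.2134] [0.058 0.043]
w1,t,s [ 0.5233  0.5001  1.5889  0.0056 -0.0046  0.0022 -0.0095  0.0177  0.1805] [0.117 0.067 0.243]
all [ 0.5262  0.5001  1.5895  0.0066 -0.0016  0.0061  0.0029  0.0061  0.1937] [0.106 0.073 0.06  0.092]
```

View pics/m8.png

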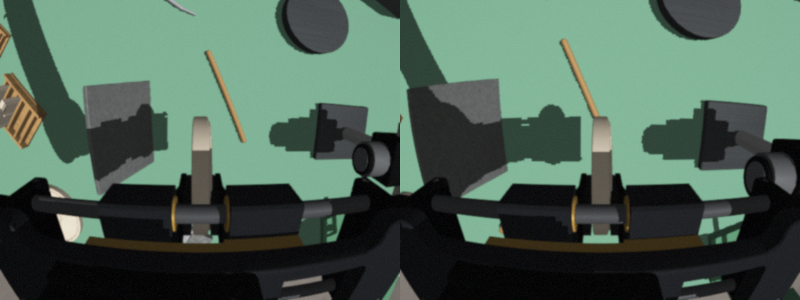

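The picture shows the medallion upright before the lens, with the board still leaning in place at left. The camera's sideways position is still uncertain (0.523 to 0.531), so I'll fit its black body separately.

```bash
cat > f8.py <<'E'
from fit import *; import fit as F
t,s=ld("ts"); t2,s2=ld("ts2"); V={k:ld(k) for k in("w1","w12","w13")}
for x in (t,t2):
    im=x["img"][205:233,148:160].astype(int); print("barrel rows grey", im.max(2).mean(1).round().astype(int).tolist())
    im=x["img"][205:233,128:144].astype(int); print("body rows", im.max(2).mean(1).round().astype(int).tolist())
for r in (217.5,218,218.5): print(r,plane(t,(154,r),.18).round(4),plane(t,(136,r),.21).round(4))
F.mask=lambda p:(cv2.GaussianBlur(p["img"],(3,3),0).max(2)<42).astype(np.uint8)
def bodyfit(views,x0,nm,rowmax=236):
    rois=[]
    for p in views:
        r=cv2.dilate((render(p,[place(box(.08,.07,.06,0,0,.15),*x0)])>0).astype(np.uint8),np.ones((13,13)))
        if "tool_from_camera" in p: r[rowmax:]=0
        ex=[place(disc(.028,.034,-.057,0,.18),*x0),place(box(.03,.03,.15),*x0),place(box(.04,.03,.05,0,.05,.16),*x0)]
        r[cv2.dilate((render(p,ex)>0).astype(np.uint8),np.ones((5,5)))>0]=0
        # drop base plate region
        r[render(p,[place(box(.14,.13,.018),*x0)])*(1-render(p,[place(box(.08,.07,.06,0,0,.15),*x0)]))>0]=0
        rois.append((p,F.mask(p)*1.,r>0))
    L=lambda x:sum(np.abs(m-render(p,[place(box(.08,.07,.06,0,0,.15),*x)]))[r].sum()/m[r].sum() for p,m,r in rois)
    S=np.array([x0,[x0[0]+.006,*x0[1:]],[x0[0],x0[1]+.006,x0[2]],[*x0[:2],x0[2]+.04]])
    o=minimize(L,x0,method="Nelder-Mead",options=dict(initial_simplex=S)); print(nm,o.x.round(4),round(o.fun,3),[int(m[r].sum()) for p,m,r in rois])
x0=[.5262,.5005,1.59]
bodyfit([t],x0,"t");bodyfit([t2],x0,"t2");bodyfit([s],x0,"s");bodyfit([t,s],x0,"ts");bodyfit([V["w1"]],x0,"w1");bodyfit([V["w1"],t,s],x0,"w1ts")
E
python3 f8.py
```

```text
barrel rows grey [194, 194, 196, 195, 168, 107, 72, 79, 87, 94, 100, 107, 112, 113, 108, 100, 94, 87, 80, 71, 53, 39, 48, 65, 76, 81, 87, 95]
body rows [194, 196, 188, 138, 53, 39, 43, 44, 44, 44, 45, 45, 46, 46, 46, 47, 47, 47, 48, 48, 49, 43, 34, 68, 120, 142, 147, 146]
barrel rows grey [198, 199, 200, 200, 172, 110, 74, 81, 89, 96, 102, 109, 115, 115, 110, 103, 96, 90, 81, 72, 55, 40, 50, 66, 78, 83, 89, 97]
body rows [199, 201, 193, 141, 54, 40, 44, 45, 45, 45, 46, 46, 46, 47, 47, 48, 48, 48, 49, 49, 50, 45, 35, 70, 123, 146, 150, 150]
217.5 [0.529  0.4452 0.18  ] [0.5262 0.501  0.21  ]
218 [0.5272 0.4452 0.18  ] [0.5244 0.501  0.21  ]
218.5 [0.5254 0.4451 0.18  ] [0.5226 0.501  0.21  ]
t [0.51   0.451  1.8474] 0.971 [13]
t2 [0.51   0.451  1.8474] 0.947 [7]
s [0.5254 0.4935 1.611 ] 0.07 [267]
ts [0.5081 0.4589 1.8281] 1.896 [13, 267]
w1 [0.5273 0.5056 1.6744] 0.009 [1059]
w1ts [0.506  0.4632 1.6552] 2.426 [1059, 13, 267]
```

```bash
cat > f9.py <<'E'
from fit import *
t,s=ld("ts"); V={k:ld(k) for k in("w1","w12","w13")}
im=t["img"][214:222,118:176].astype(int).max(2).mean(0).round().astype(int); print(dict(zip(range(118,176),im.tolist())))
for c in (124,146,147,160,162,164): print(c,plane(t,(c,217.5),.206).round(4)[1],plane(t,(c,217.5),.18).round(4)[1])
def cam(x): # x,y,yaw, base dx, column dx, body w, knob x, knob z
    return [place(P,*x[:3]) for P in (box(.13,.12,.016,x[3],0),box(.08,x[5],.06,0,0,.15),disc(.026,.035,-.0525,0,.18),disc(.01,.15,0,0,0)[:,[1,2,0]]+[x[4],0,.075],
      disc(.008,.022,0,0,0)[:,[1,0,2]]+[x[6],x[5]/2+.01,x[7]])]
x0=[.527,.502,1.59,.005,0,.065,.015,.18]; sp=[.006,.006,.04,.008,.008,-.006,.01,.01]
for n,vv in (("w1",[V["w1"]]),("t",[t]),("ts",[t,s]),("w1,t,s",[V["w1"],t,s]),("w1w12",[V["w1"],V["w12"]]),("w1,w12,t",[V["w1"],V["w12"],t])):
    x,e=fit(vv,cam,x0,sp,pad=5); print(n,x.round(4),np.round(e,3))
E
python3 f9.py
```

```text
{118: 194, 119: 194, 120: 194, 121: 194, 122: 196, 123: 199, 124: 152, 125: 68, 126: 43, 127: 45, 128: 47, 129: 46, 130: 46, 131: 46, 132: 46, 133: 46, 134: 46, 135: 45, 136: 45, 137: 46, 138: 45, 139: 45, 140: 45, 141: 45, 142: 44, 143: 45, 144: 44, 145: 39, 146: 37, 147: 92, 148: 124, 149: 128, 150: 126, 151: 125, 152: 125, 153: 125, 154: 125, 155: 128, 156: 101, 157: 52, 158: 35, 159: 50, 160: 55, 161: 47, 162: 44, 163: 46, 164: 47, 165: 46, 166: 44, 167: 55, 168: 78, 169: 88, 170: 87, 171: 87, 172: 86, 173: 87, 174: 87, 175: 87}
124 0.5451 0.5539
146 0.4666 0.4742
147 0.463 0.4705
160 0.4166 0.4234
162 0.4095 0.4162
164 0.4024 0.409
w1 [ 5.2810e-01  5.0870e-01  1.5946e+00 -1.0000e-04  8.3000e-03  6.4600e-02
  1.8700e-02  1.6560e-01] [0.08]
t [ 0.5269  0.498   1.5742  0.0076 -0.0024  0.0577  0.0205  0.1871] [0.047]
ts [0.5267 0.5012 1.5631 0.0041 0.0114 0.0574 0.0195 0.1761] [0.057 0.232]
w1,t,s [0.526  0.5017 1.5786 0.0037 0.0111 0.0598 0.0181 0.1782] [0.099 0.061 0.23 ]
w1w12 [0.5278 0.5042 1.5889 0.0038 0.0164 0.0638 0.0206 0.1656] [0.084 0.058]
w1,w12,t [0.5267 0.5013 1.5776 0.005  0.0129 0.0608 0.0221 0.1667] [0.096 0.059 0.059]
```

```bash
cat > f10.py <<'E'
from fit import *; from rig import env
import sys
st=env.sense(); R=Rn.from_euler("xyz",st["orientation"]).as_matrix(); o=np.array(st["tcp_pos"]); print(o.round(4),st["orientation"].round(4))
w=snap(sys.argv[1])
def md(x):
    P=disc(.05,.012,0,0,0)[:,[1,0,2]]@Rn.from_rotvec([x[2],0,0]).as_matrix().T+[x[0],x[1],.0375]; return [P@R.T+o]
x,e=fit([w],md,[0,0,0],[.004,.002,.04],pad=8,rowmax=240); print("in hand dx,dy,tilt",x.round(4),e)
c=R@np.array([x[0],x[1],.0375])+o; n=R@Rn.from_rotvec([x[2],0,0]).as_matrix()@[0,1,0]
print("centre",c.round(4),"normal",n.round(4))
for yaw in(1.58,1.59): print("view",[.527-.23*np.cos(yaw),.5015-.23*np.sin(yaw),.18],np.cos(yaw),np.sin(yaw))
E
python3 f10.py w14
```

```text
[0.5248 0.2681 0.2167] [ 3.1402e+00 -2.0000e-04 -3.1221e+00]
in hand dx,dy,tilt [0.0011 0.0001 0.0073] [np.float64(0.08237969651798341)]
centre [0.5236 0.2682 0.1792] normal [-0.0195  0.9998 -0.0058]
view [np.float64(0.5291168149518259), np.float64(0.2715097413052897), 0.18] -0.009203543268808336 0.9999576464987401
view [np.float64(0.5314165733673893), np.float64(0.27154240851911304), 0.18] -0.01920249290169265 0.9998156151342908
```

play_rows --pt "0 0 -0.002 0.03 0.02 0.005 -1" --pt "0 0 -0.002 0.065 0.033 0.008 -1" --pt "0 0 -0.002 0.065 0.033 0.008 -1" --pt "0 0 -0.002 0.065 0.033 0.008 -1" --pt "0 0 -0.002 0.065 0.033 0.008 -1" --pt "0 0 -0.002 0.065 0.033 0.008 -1"

```text
time_s: 22.48
tcp_pos: [0.5304, 0.2712, 0.216]
orientation: [3.141, -0.002, -3.125]
wrist_force: [0.1, -0.7, -1.1]
finger_gap: 0.0117
finger_force: 30.0
```

```bash
python3 f10.py w15 | head -3
python3 - <<'E'
from fit import *
w=ld("w15")
def bl(x):
    Q=Rn.from_euler("y",x[3]).as_matrix(); P=box(.008,.16,.16)@Q.T; P[:,2]-=P[:,2].min(); return [place(P,*x[:3])]
rest=[place(box(.06,.13,.08),.5213,.036,-1.547)]
x,e=fit([w],lambda x:bl(x)+rest,[.521,.099,-1.547,.349],[.006,.006,.04,.05],rowmax=225); print(x.round(4),e)
E
```

```text
[0.5304 0.2712 0.216 ] [ 3.1414e+00 -2.4000e-03 -3.1251e+00]
in hand dx,dy,tilt [0.001  0.0001 0.0074] [np.float64(0.08116041738332759)]
centre [0.5294 0.2712 0.1785] normal [-0.0166  0.9998 -0.0072]
[ 0.5192  0.097  -1.5588  0.3607] [np.float64(0.018469341015325356)]
```

The medallion's centre is at about (0.529, 0.271, 0.179), facing the lens, and the board is unmoved. I'll raise it 1.5 mm and hand in.

play_rows --pt "0 0 0 0 0 0.015 -1" --pt "0 0 0 0 0 0.015 -1" --pt "0 0 0 0 0 0.015 -1"

```text
time_s: 22.9
tcp_pos: [0.5305, 0.2712, 0.2175]
orientation: [3.141, -0.002, -3.125]
wrist_force: [0.3, 0.6, -0.7]
finger_gap: 0.0121
finger_force: 30.0
```

```bash
python3 -c "
from rig import env
print(env.sense()['tcp_pos']); print(env.hand_in())"
```

```text
[0.5305066  0.27120813 0.21754527]
the job is handed in; nothing more can be done
None
```

Job handed in at 22.9 s: the board leans on the rest at about 20°, square, centred and released, and the medallion is held upright facing the lens, its centre within a few mm of the viewing point by my camera fits (hand-in returned no verdict).

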